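# Show inside the stone offcut bin and let its lid down softly

### The job

I want to see how full the steel pedal bin of stone offcuts is: press its pedal right down with your fingertips so that the lid swings wide open, and keep it open for three full seconds while I look in. Then ease the pedal up slowly so that the lid comes down softly until it is fully shut, never letting it drop or slam. Work the lid only through the pedal, do not shift, tip or lift the bin, and leave the pail, cup, stone and scoop where they are.

Things in the scene. Friction and masses are not known exactly. Their poses are not given: they have to be found in the camera images.
- bin: Round steel pedal bin standing loose on the bench, 200 mm across and 268 mm high with its low domed lid shut, about 3.9 kg with the stone offcuts in it. Origin: centre of its underside; z up; its -x side carries the pedal, its +x side a black spine (27 mm deep, up to x = 124 mm) with the lid hinge. The shell's front wall is 100 mm from the origin.
- pedal_top (a point): Centre of the upper face of the pedal plate, which sticks out in front of the bin near its foot (57 mm clear of the bin's wall; 157 mm from the bin's axis along the bin's -x). The plate is flat, 44 mm along the bin's x by 66 mm along its y, 8 mm thick, rubber topped; its top is 42 mm above the bench when up and about 18 mm when pressed right down. The point moves with the pedal.
- pedal (a joint): Angle of the pedal lever, rad: 0 up (lid shut), 0.176 pressed right down onto its stop. It pivots 137 mm behind the middle of the plate, so the whole stroke is 24 mm there, nearly straight down. It takes 8 to 15 N of downward push at the plate's middle to start lifting the lid, and less as the lid rises. Only the lid's weight brings it back up.
- lid (a joint): Angle of the lid, rad: 0 shut, about 1.25 wide open. Linked to the pedal by a push rod: 7.1 times the pedal's angle, or about 0.05 rad for each mm the plate goes down. Hardly damped: if the pedal is let go, the lid falls and slams; if the plate is let up evenly over two seconds or more, it comes down softly.
- lid_cover: The domed steel lid, 200 mm across, 0.17 kg give or take. Origin: centre of its flat underside, 239 mm above the bench when shut; its hinge is at the top of the spine, 116 mm behind the bin's axis and 244 mm above the bench; its free edge swings up and away from the pedal side, up to 460 mm above the bench. Not to be touched.
- pail: Open rusty tin pail with its wire handle folded down, 174 mm across the rim, 124 mm at the foot, 162 mm high; origin: centre of its underside. Behind the bin, to the robot's left. A bystander.
- cup: Hammered copper cup, 80 mm across, 85 mm high, open at the top; origin: centre of its underside. Beside the pedal on one side or the other, its centre 135 mm or more from the plate's middle. A bystander.
- chunk: Rough brown chunk of petrified wood, 92 x 58 x 50 mm; origin: centre of its underside. Beside the pedal on the other side, its centre 135 mm or more from the plate's middle. A bystander.
- scoop: Yellow enamel scoop lying on the bench, 210 mm long along its x (handle to -x), 75 mm wide, 75 mm high; origin: on its underside, 111 mm from the handle's end. Further to the robot's right. A bystander.

How it is judged:
On the way:
1. the pedal is pressed down and the lid kept wide open (over 1.0 rad) for 2.5 s with the fingers on the bin's pedal (value of joint lid above 1 rad and contact force between the fingers and bin above 0.5 N), for 2.5 s.
At the end, for the whole second after the job is handed in: After having been held open past 1.0 rad for 2.5 s by the pedal, the lid is fully shut (under 0.04 rad) and the pedal up, the bin upright, at rest and within 20 mm of where it stood, and the pail, cup, stone and scoop within 15 mm of where they stood (value of joint lid below 0.04 rad and value of joint pedal below 0.01 rad and distance of bin from where it was at the start of the episode below 0.02 m and angle between bin's own z axis and vertical below 0.03 rad and linear speed of bin below 0.01 m/s and distance of each of pail, cup, chunk, scoop from where it was at the start of the episode below 0.015 m); the robot touches nothing.
It fails at once if the lid is let drop (closes faster than 4 rad/s) (value of joint lid below 1 rad and velocity of joint lid below -4 rad/s).
It fails at once if the lid slams (closes faster than 2.5 rad/s over the last 0.15 rad) (value of joint lid below 0.15 rad and velocity of joint lid below -2.5 rad/s).
It fails at once if the lid itself is touched (over 1 N) (contact force between any of the fingers, the arm and lid_cover above 1 N).
It fails at once if the bin is shifted or lifted by more than 20 mm, or tipped by more than 0.1 rad (distance of bin from where it was at the start of the episode above 0.02 m or angle between bin's own z axis and vertical above 0.1 rad).
It fails at once if the pail, cup, stone or scoop is moved or lifted by more than 15 mm (distance of any of pail, cup, chunk, scoop from where it was at the start of the episode above 0.015 m).
It also fails if it takes over 56 s, if anything falls off the work surface, if the arm or the gripper's body presses on something with over 40 N, if the wrist force passes 120 N, or if a joint passes its speed limit or range.

### The arm

A 6-joint arm with a two-finger parallel gripper is mounted at the origin on the work surface. World frame = base frame: x ahead of the robot, y to its left, z up, the work surface at z = 0. Lengths are in m, angles in rad, forces in N, time in s.
With the tool pointing down it reaches from about 0.2 to 0.875 m from the base axis. Payload 3.4 kg.
Tool frame: the origin (TCP) lies midway between the tips of the shut fingers; the grasp point (between the pads) lies 19 mm behind it; z points along the fingers, y is the direction in which the jaws open and shut (so a half turn about z gives the same grasp; the last joint's range is limited). The gripper opens to 94 mm and grips with 3 to 60 N. Pads are 16 mm wide; open, the fingers measure 119 mm over their backs; the gripper's body (75 mm by 177 mm) begins 78 mm behind the grasp point.
Start: joints at [1.03, 0.276, 1.505, -0, 1.361, -0.121], TCP at [0.234, 0.525, 0.205] pointing down, gripper open.
Joint ranges: [-2.89, 2.89], [-0.75, 2.08], [0.22, 2.7], [-1.18, 4.32], [0.11, 2.71], [-2.7, 2.7]. Speed limits (rad/s): [2.57, 2.57, 3.14, 3.14, 3.14, 3.14].

### API

Orientations are given as a unit quaternion [x, y, z, w].
In Python, from bench import arm gives the robot as it stands.
- The arm moves only by the tool step_arm, never from a script. Its argument "rows" is a list of rows, each an object with "gripper": the gripper command: -1 is shut, 1 is fully open, values between are in proportion; "linear": the shift along the tool's x, y, z in m, a list of three; "turn": the turn about the tool's z in degrees. A call has 1 to 10 rows; each row is the pose to reach, as a shift and turn from the pose commanded when the call began, along the tool's axes at that moment; what a row does not reach only later rows make up. A row lasts 1/10 s, in which the tool goes at most 50 mm and 8.59 degrees, less where a joint would pass 70% of its speed; a pose out of reach is approached as far as the arm can. A call with a gripper value outside its range is refused whole. The fingers move at their own pace and stop on an object; "grip_force" is the grip in N (left out, the last holds). Time passes only in rows, so rows that repeat a pose let the fingers close. It gives the time, the measured TCP pose, the force and the opening at its end, in the units of the state.
- arm.get_obs(): the state, without advancing time (a new reading comes with each control period).
- arm.grab_frame(name): name is "scene" or "top" or "wrist"; returns a dict with "img" (400x640x3 uint8, red, green, blue), "z_map" (400x640 float32, m along the optical axis (not along the pixel's ray), 0 where there is no reading), "mtx" (3x3 intrinsics, pixels), "k1" (the pictures are not rectified: a ray, as slopes to the right and down, at radius r is drawn at 1 + k1 r^2 times it, then the intrinsics apply), "xyz" and "orientation" of the camera in the world. Camera axes: x right, y up, looking along -z (the intrinsics and any distortion apply to the point x, -y, -z); pixel columns grow to the right and rows downward; lengths in m; the calibration is good to about 2 mm. A picture is of the moment at which its call begins.
- arm.job_done(): hands the job in, once; it reports no verdict.
The state is a dict: "time": time; "joints": joint angles; "joint_vel": joint speeds; "joint_efforts": joint torques, N m; "tcp_pos": TCP position; "orientation": TCP orientation; "ft_force": force on the tool from outside, world axes, zero at the start; "torque": the same for the moment, N m; "gripper_width": opening from 0.0 (shut) to 1.0 (fully open).
Only numpy, scipy, OpenCV 4.12 (cv2) and the standard library are available. Lean on these libraries where they do the work, as an engineer would, in place of code of your own. Each camera call takes 0.05 s, during which the arm holds its last target. There are 200 camera calls.

## Working session

There is one attempt and no reset: what is moved stays moved. The work goes in short steps, Python scripts to look and compute and a tool call to move; the robot and the scene stay as the last step left them, time stands still between calls to the robot, and variables do not carry over. Pictures are saved under pics/ and viewed, about 8 in all and at most 12, crops included, and the job is handed in when it is done.

Besides the shell and the picture viewer there is one more tool, called by a JSON object that holds its "api" and its "payload", one argument or row to a line. step_arm: Moves the arm, as the interface text tells. Its arguments: {"type":"object","properties":{"rows":{"type":"array","items":{"type":"object","properties":{"gripper":{"type":"number"},"linear":{"type":"array","items":{"type":"number"}},"turn":{"type":"number"}}}},"grip_force":{"type":"number"}},"required":["rows"]}

```bash
mkdir -p pics; cat > h.py <<'E'
import numpy as np, cv2
from scipy.spatial.transform import Rotation as R
from bench import arm
def grab(n,f=None):
    d=arm.grab_frame(n)
    if f: cv2.imwrite('pics/'+f,d['img'][:,:,::-1])
    return d
def pts(d):
    h,w=d['z_map'].shape; K=np.array(d['mtx'],float)
    u,v=np.meshgrid(np.arange(w),np.arange(h))
    p=np.stack([u,v],-1).reshape(-1,1,2).astype(np.float64)
    s=cv2.undistortPoints(p,K,np.array([d['k1'],0,0,0,0.])).reshape(h,w,2)
    z=d['z_map'].astype(float)
    c=np.stack([s[...,0]*z,-s[...,1]*z,-z],-1)
    P=c@R.from_quat(d['orientation']).as_matrix().T+np.array(d['xyz'])
    P[z==0]=np.nan
    return P
E
python3 - <<'E'
from h import *
for n in('scene','top'):
    d=grab(n,n+'1.png'); print(n,d['xyz'],d['orientation'],d['mtx'],d['k1'])
    np.save(n+'P.npy',pts(d)); np.save(n+'I.npy',d['img'])
o=arm.get_obs(); print(o)
E
```

```text
scene [ 1.50280978 -0.90745349  0.98482462] [0.4466087  0.18151338 0.3500956  0.8031355 ] [[470.78445647   0.         319.3104557 ]
 [  0.         470.78445647 204.31851352]
 [  0.           0.           1.        ]] -0.08172384033930437
top [0.43775913 0.00702243 1.25999793] [ 0.04121395 -0.05818683 -0.70197019  0.70862794] [[398.42878665   0.         323.64753112]
 [  0.         398.42878665 195.53867948]
 [  0.           0.           1.        ]] 0.008897720695764182
{'time': 0.1, 'joints': array([ 1.03000618e+00,  2.76506560e-01,  1.50597283e+00, -7.87536710e-06,
        1.36068227e+00, -1.21013160e-01]), 'joint_vel': array([ 0.00027118, -0.00157221, -0.00290359, -0.00055557, -0.00180159,
       -0.00061661]), 'joint_efforts': array([ 2.10930143e-04, -4.05457842e+01, -2.37780297e+01,  7.01604760e-02,
        2.99331313e-02, -5.52453776e-05]), 'tcp_pos': array([0.23410583, 0.52464904, 0.20471903]), 'orientation': array([ 2.08349972e-01,  9.78054024e-01, -7.43196403e-04, -2.51240900e-04]), 'ft_force': array([0.44242473, 0.3559762 , 0.2921814 ]), 'torque': array([0.04745453, 0.02491171, 0.02198299]), 'gripper_width': 0.9989524124057911}
```

View pics/top1.png

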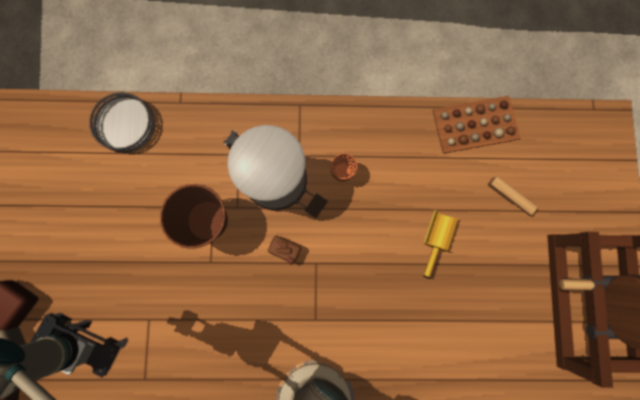

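View pics/scene1.png

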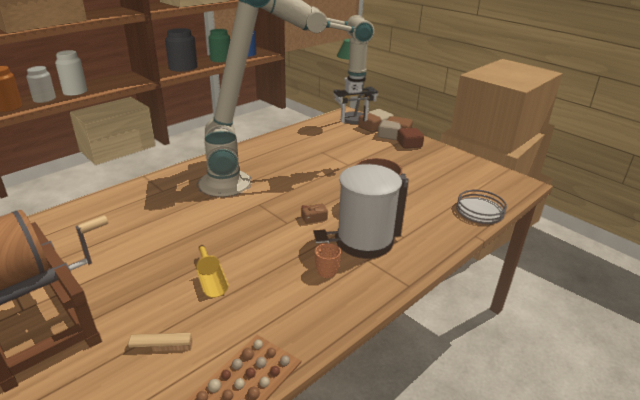

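The top view shows the bin lid at about (267,163), the pedal at (316,205), the spine at (232,138), the cup at (344,167), the stone at (288,250), the pail at (194,216) and the scoop at (440,240). Next I'll work out their positions.

```bash
python3 - <<'E'
from h import *
P=np.load('topP.npy'); I=np.load('topI.npy')
def reg(u0,u1,v0,v1,zl,zh,dark=None):
    p=P[v0:v1,u0:u1]; i=I[v0:v1,u0:u1].max(-1)
    m=(p[...,2]>zl)&(p[...,2]<zh)
    if dark: m&=i<dark
    return p[m]
for n,a in dict(pedal=(302,332,188,222,.028,.06,70),cup=(328,362,150,184,.03,.12),chunk=(265,312,230,268,.02,.08),lid=(222,312,118,215,.235,.29),spine=(222,240,128,152,.15,.26)).items():
    q=reg(*a); print(n,len(q),q.mean(0).round(4),np.median(q,0).round(4),q.min(0).round(3),q.max(0).round(3))
    if n=='lid':
        c,r=cv2.minEnclosingCircle(q[:,:2].astype(np.float32)); print(c,r)
    if n in('pedal','chunk'): print(cv2.minAreaRect(q[:,:2].astype(np.float32)))
# scene cam
P=np.load('sceneP.npy'); I=np.load('sceneI.npy')
for n,a in dict(pedal=(310,341,226,246,.03,.055,70),lid=(335,405,160,200,.236,.29)).items():
    q=reg(*a); print('scene',n,len(q),q.mean(0).round(4),q.min(0).round(3),q.max(0).round(3))
    if n=='lid': print(cv2.minEnclosingCircle(q[:,:2].astype(np.float32)))
    else: print(cv2.minAreaRect(q[:,:2].astype(np.float32)))
E
```

```text
pedal 346 [0.5835 0.0067 0.042 ] [0.5811 0.0049 0.0421] [ 0.544 -0.032  0.029] [0.635 0.046 0.051]
((0.5909306406974792, 0.020241107791662216), (0.0864756852388382, 0.06494400650262833), 57.014949798583984)
cup 337 [ 0.6992 -0.0805  0.0665] [ 0.7053 -0.0814  0.0704] [ 0.656 -0.118  0.03 ] [ 0.735 -0.04   0.092]
chunk 582 [0.4455 0.0965 0.0464] [0.4458 0.0962 0.0465] [0.401 0.049 0.029] [0.485 0.145 0.057]
((0.44470977783203125, 0.09854008257389069), (0.09220198541879654, 0.06297999620437622), 66.12428283691406)
lid 4729 [0.665  0.1339 0.2601] [0.6645 0.133  0.2607] [0.568 0.035 0.235] [0.767 0.245 0.272]
(0.6740346550941467, 0.14311683177947998) 0.11204228550195694
spine 239 [0.72   0.2206 0.2489] [0.7199 0.2198 0.2506] [0.692 0.202 0.189] [0.75  0.246 0.26 ]
scene pedal 138 [0.5875 0.0063 0.0406] [ 0.551 -0.029  0.03 ] [0.637 0.065 0.046]
((0.594491183757782, 0.019697092473506927), (0.08276067674160004, 0.06301674246788025), 55.09172058105469)
scene lid 1680 [0.6875 0.1135 0.2574] [0.573 0.031 0.236] [0.772 0.241 0.271]
((0.6787636280059814, 0.13893404603004456), 0.11095952987670898)
```

```bash
cat > go.py <<'E'
from h import *
import sys
def delta(tgt,yaw=None):
    o=arm.get_obs(); M=R.from_quat(o['orientation']).as_matrix()
    x=np.degrees(np.arctan2(M[1,0],M[0,0]))
    print('tcp',o['tcp_pos'].round(4),'yawx',x.round(2),'lin',(M.T@(np.array(tgt)-o['tcp_pos'])).round(4), 'turn',None if yaw is None else round(-(yaw-x),1),'F',o['ft_force'].round(1),'t',o['time'],'grip',round(o['gripper_width'],3))
if __name__=='__main__':
    delta([float(a) for a in sys.argv[1:4]],float(sys.argv[4]))
E
python3 - <<'E'
from go import *
delta([.576,-.004,.3],56.5)
d=grab('wrist'); o=arm.get_obs(); print(R.from_quat(o['orientation']).inv().apply(d['xyz']-o['tcp_pos']))
E
```

```text
tcp [0.2341 0.5246 0.2047] yawx 155.95 lin [-0.5276 -0.3436 -0.0948] turn 99.4 F [0.4 0.4 0.3] t 0.1 grip 0.999
[ 0.08397088  0.00037998 -0.17848208]
```

{"api": "step_arm", "payload": {
  "rows": [
    {"gripper":-1,"linear":[0,0,-0.04],"turn":-4},
    {"gripper":-1,"linear":[0,0,-0.08],"turn":-8},
    {"gripper":-1,"linear":[-0.01,-0.005,-0.095],"turn":-13},
    {"gripper":-1,"linear":[-0.04,-0.026,-0.095],"turn":-18},
    {"gripper":-1,"linear":[-0.07,-0.046,-0.095],"turn":-24},
    {"gripper":-1,"linear":[-0.1,-0.065,-0.095],"turn":-30},
    {"gripper":-1,"linear":[-0.13,-0.085,-0.095],"turn":-36},
    {"gripper":-1,"linear":[-0.16,-0.104,-0.095],"turn":-42},
    {"gripper":-1,"linear":[-0.19,-0.124,-0.095],"turn":-46},
    {"gripper":-1,"linear":[-0.21,-0.137,-0.095],"turn":-50}
  ]
}}

```text
time: 1.15
tcp_pos: [0.3711, 0.3123, 0.3003]
orientation: [-0.225, 0.974, -0.0, -0.0]
ft_force: [-1.1, 0.4, -0.7]
gripper_width: 0.189
```

```bash
python3 go.py .576 -.004 .3 236.5
```

```text
tcp [0.3711 0.3123 0.3003] yawx -153.96 lin [-0.0453 -0.3742  0.0006] turn -390.5 F [-1.1  0.4 -0.7] t 1.15 grip 0.189
```

{"api": "step_arm", "payload": {
  "rows": [
    {"gripper":-1,"linear":[-0.005,-0.04,0],"turn":-4},
    {"gripper":-1,"linear":[-0.01,-0.08,0],"turn":-8},
    {"gripper":-1,"linear":[-0.015,-0.12,0],"turn":-12},
    {"gripper":-1,"linear":[-0.02,-0.165,0],"turn":-16},
    {"gripper":-1,"linear":[-0.025,-0.21,0],"turn":-20},
    {"gripper":-1,"linear":[-0.03,-0.255,0],"turn":-24},
    {"gripper":-1,"linear":[-0.036,-0.295,0],"turn":-28},
    {"gripper":-1,"linear":[-0.04,-0.335,0],"turn":-30.5},
    {"gripper":-1,"linear":[-0.044,-0.365,0],"turn":-30.5},
    {"gripper":-1,"linear":[-0.045,-0.374,0],"turn":-30.5}
  ]
}}

```text
time: 2.15
tcp_pos: [0.5756, -0.0049, 0.2994]
orientation: [-0.471, 0.882, -0.0, -0.001]
ft_force: [-0.5, 0.6, -0.5]
gripper_width: 0.007
```

```bash
python3 - <<'E'
from go import *
delta([.576,-.004,.3],-123.5); print(arm.get_obs()['joints'].round(3))
d=grab('wrist','w1.png'); P=pts(d); I=d['img']; np.save('wP.npy',P)
m=(P[...,2]>.03)&(P[...,2]<.055)&(I.max(-1)<80)&(np.hypot(P[...,0]-.58,P[...,1]-.004)<.06)
q=P[m]; print(len(q),q.mean(0),np.median(q,0),cv2.minAreaRect(q[:,:2].astype(np.float32)))
v,u=np.nonzero(m); print(u.min(),u.max(),v.min(),v.max())
E
```

```text
tcp [ 0.5756 -0.0049  0.2994] yawx -123.74 lin [-0.0009  0.0002 -0.0006] turn -0.2 F [-0.5  0.6 -0.5] t 2.15 grip 0.007
[-1.290e-01  2.410e-01  1.325e+00 -1.000e-03  1.576e+00 -2.682e+00]
1460 [0.58074027 0.00717893 0.04103296] [0.58050717 0.00546019 0.04151497] ((0.5892280340194702, 0.020115718245506287), (0.08137208968400955, 0.06519380956888199), 57.561012268066406)
300 345 160 213
```

View pics/w1.png

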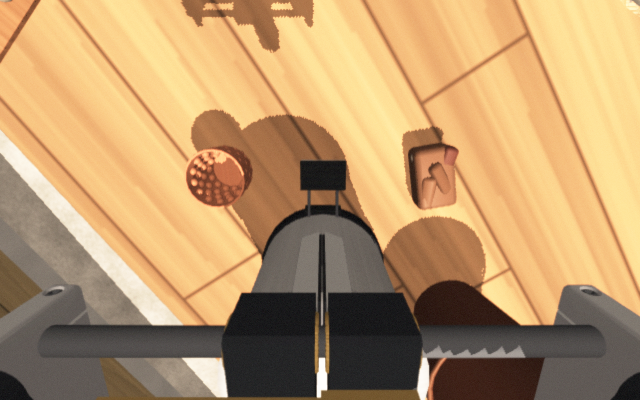

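The wrist view shows the plate at about (300–345, 161–190), with the cup and stone well clear on either side. Joint 6 is close to its limit, so I'll turn it back 5°. First I'll fit the plate alone.

```bash
python3 - <<'E'
from go import *
P=np.load('wP.npy'); I=cv2.imread('pics/w1.png')
m=(P[...,2]>.03)&(P[...,2]<.055)&(I.max(-1)<80); m[191:]=0; m[:155]=0;m[:,:290]=0;m[:,355:]=0
q=P[m]; r=cv2.minAreaRect(q[:,:2].astype(np.float32)); print(q.mean(0),np.median(q[:,2]),r)
c=np.array(r[0]); b=np.array([.667,.134]); v=b-c; print(np.hypot(*v),np.degrees(np.arctan2(v[1],v[0])))
a=np.radians(56.5); t=c-0.008*np.array([np.cos(a),np.sin(a)]); print(t)
delta([t[0],t[1],.08],-128.7)
E
```

```text
[0.57831197 0.0036313  0.04162851] 0.041636600016412006 ((0.5788136720657349, 0.004289519041776657), (0.04320055618882179, 0.06559641659259796), 55.96297836303711)
0.1568490908642552 55.78937237626094
[ 0.57439818 -0.00238157]
tcp [ 0.5755 -0.0046  0.2994] yawx -123.72 lin [-0.0015  0.002   0.2194] turn 5.0 F [0.8 0.2 0.6] t 2.2 grip 0.003
```

{"api": "step_arm", "payload": {
  "rows": [
    {"gripper":-1,"linear":[-0.001,0.002,0.01],"turn":5},
    {"gripper":-1,"linear":[-0.001,0.002,0.04],"turn":5},
    {"gripper":-1,"linear":[-0.001,0.002,0.07],"turn":5},
    {"gripper":-1,"linear":[-0.001,0.002,0.1],"turn":5},
    {"gripper":-1,"linear":[-0.001,0.002,0.13],"turn":5},
    {"gripper":-1,"linear":[-0.001,0.002,0.16],"turn":5},
    {"gripper":-1,"linear":[-0.001,0.002,0.185],"turn":5},
    {"gripper":-1,"linear":[-0.001,0.002,0.205],"turn":5},
    {"gripper":-1,"linear":[-0.001,0.002,0.219],"turn":5},
    {"gripper":-1,"linear":[-0.001,0.002,0.219],"turn":5}
  ]
}}

```text
time: 3.2
tcp_pos: [0.5707, 0.0015, 0.0797]
orientation: [-0.435, 0.901, 0.002, -0.002]
ft_force: [-0.5, 0.6, 0.6]
gripper_width: 0.007
```

```bash
python3 - <<'E'
from go import *
delta([.5744,-.0024,.042],-128.7); print(arm.get_obs()['joints'].round(3))
grab('scene','s2.png')
i=cv2.imread('pics/s2.png')[100:300,240:460]; cv2.imwrite('pics/s2c.png',cv2.resize(i,None,fx=3,fy=3))
E
```

```text
tcp [0.5707 0.0015 0.0797] yawx -128.49 lin [ 0.0007 -0.0056  0.0376] turn 0.2 F [-0.5  0.6  0.6] t 3.2 grip 0.007
[-1.200e-01  3.690e-01  1.699e+00  1.000e-03  1.078e+00 -2.590e+00]
```

View pics/s2c.png

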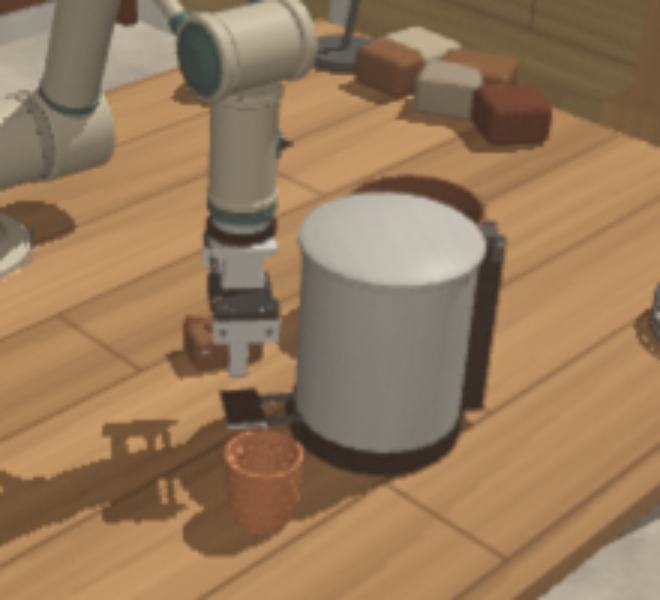

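The fingers are above the plate and clear of the bin. Next I'll go down to contact and press gently.

{"api": "step_arm", "payload": {
  "rows": [
    {"gripper":-1,"linear":[0.001,-0.003,0.01]},
    {"gripper":-1,"linear":[0.001,-0.005,0.02]},
    {"gripper":-1,"linear":[0.001,-0.005,0.028]},
    {"gripper":-1,"linear":[0.001,-0.005,0.033]},
    {"gripper":-1,"linear":[0.001,-0.005,0.036]},
    {"gripper":-1,"linear":[0.001,-0.005,0.038]},
    {"gripper":-1,"linear":[0.001,-0.005,0.04]},
    {"gripper":-1,"linear":[0.001,-0.005,0.042]},
    {"gripper":-1,"linear":[0.001,-0.005,0.044]},
    {"gripper":-1,"linear":[0.001,-0.005,0.045]}
  ]
}}

```text
$.rows[0]: bad value
```

```bash
python3 go.py .5744 -.0024 .0175 -128.7
```

```text
tcp [0.5719 0.0012 0.081 ] yawx -128.49 lin [ 0.0012 -0.0043  0.0635] turn 0.2 F [-0.2 -0.  -0.5] t 3.25 grip 0.01
```

{"api": "step_arm", "payload": {
  "rows": [
    {"gripper":-1,"linear":[0.001,-0.003,0.01],"turn":0},
    {"gripper":-1,"linear":[0.001,-0.004,0.02],"turn":0},
    {"gripper":-1,"linear":[0.001,-0.004,0.028],"turn":0},
    {"gripper":-1,"linear":[0.001,-0.004,0.033],"turn":0},
    {"gripper":-1,"linear":[0.001,-0.004,0.036],"turn":0},
    {"gripper":-1,"linear":[0.001,-0.004,0.038],"turn":0},
    {"gripper":-1,"linear":[0.001,-0.004,0.04],"turn":0},
    {"gripper":-1,"linear":[0.001,-0.004,0.042],"turn":0},
    {"gripper":-1,"linear":[0.001,-0.004,0.044],"turn":0},
    {"gripper":-1,"linear":[0.001,-0.004,0.045],"turn":0}
  ]
}}

```text
time: 4.25
tcp_pos: [0.5757, -0.004, 0.0379]
orientation: [-0.434, 0.901, -0.0, -0.0]
ft_force: [-3.8, -0.1, 9.2]
gripper_width: 0.005
```

```bash
python3 go.py .5744 -.0024 .0175 -128.7
```

```text
tcp [ 0.5757 -0.004   0.0379] yawx -128.53 lin [-0.0004  0.002   0.0204] turn 0.2 F [-3.8 -0.1  9.2] t 4.25 grip 0.005
```

{"api": "step_arm", "payload": {
  "rows": [
    {"gripper":-1,"linear":[0,0,0.0015],"turn":0},
    {"gripper":-1,"linear":[0,0,0.003],"turn":0},
    {"gripper":-1,"linear":[0,0,0.0045],"turn":0},
    {"gripper":-1,"linear":[0,0,0.006],"turn":0},
    {"gripper":-1,"linear":[0,0,0.0075],"turn":0},
    {"gripper":-1,"linear":[0,0,0.009],"turn":0},
    {"gripper":-1,"linear":[0,0,0.0105],"turn":0},
    {"gripper":-1,"linear":[0,0,0.012],"turn":0},
    {"gripper":-1,"linear":[0,0,0.0135],"turn":0},
    {"gripper":-1,"linear":[0,0,0.015],"turn":0}
  ]
}}

```text
time: 5.25
tcp_pos: [0.5753, -0.0046, 0.0223]
orientation: [-0.434, 0.901, -0.001, -0.001]
ft_force: [-3.1, -2.8, 4.5]
gripper_width: 0.007
```

```bash
python3 - <<'E'
from go import *
delta([.5744,-.0024,.0175],-128.7)
grab('scene','s3.png')
i=cv2.imread('pics/s3.png')[60:300,240:460]; cv2.imwrite('pics/s3c.png',cv2.resize(i,None,fx=2.5,fy=2.5))
E
```

```text
tcp [ 0.5753 -0.0046  0.0223] yawx -128.51 lin [-0.0012  0.0021  0.0048] turn 0.2 F [-3.1 -2.8  4.5] t 5.25 grip 0.007
```

View pics/s3c.png

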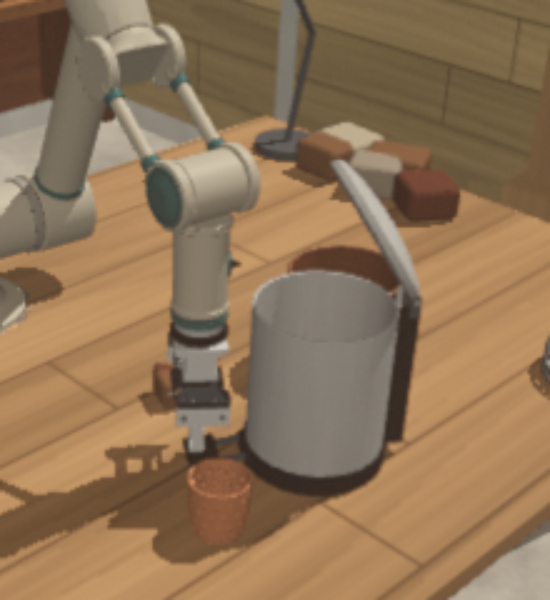

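The lid is swinging open, about 1 rad so far, and well clear of the arm. I'll press on to the stop and hold it there.

{"api": "step_arm", "payload": {
  "rows": [
    {"gripper":-1,"linear":[0,0,0.001],"turn":0},
    {"gripper":-1,"linear":[0,0,0.002],"turn":0},
    {"gripper":-1,"linear":[0,0,0.003],"turn":0},
    {"gripper":-1,"linear":[0,0,0.004],"turn":0},
    {"gripper":-1,"linear":[0,0,0.005],"turn":0},
    {"gripper":-1,"linear":[0,0,0.006],"turn":0},
    {"gripper":-1,"linear":[0,0,0.007],"turn":0},
    {"gripper":-1,"linear":[0,0,0.007],"turn":0},
    {"gripper":-1,"linear":[0,0,0.007],"turn":0},
    {"gripper":-1,"linear":[0,0,0.007],"turn":0}
  ]
}}

```text
time: 6.3
tcp_pos: [0.5761, -0.0036, 0.0172]
orientation: [-0.434, 0.901, -0.0, 0.001]
ft_force: [-7.0, -2.0, 20.6]
gripper_width: 0.008
```

```bash
python3 - <<'E'
from go import *
delta([.5744,-.0024,.0175],-128.7)
d=grab('scene','s4.png');P=pts(d);I=d['img'].astype(int)
b=np.array([.667,.134]);a=np.radians(56);e=np.array([np.cos(a),np.sin(a)])
x=(P[...,:2]-b)@e; y=(P[...,:2]-b)@np.array([-e[1],e[0]])
m=(P[...,2]>.29)&(abs(y)<.1)&(x>-.06)&(x<.2)
print('lid pts',m.sum(),'x',x[m].min(),x[m].max(),'z',P[m][:,2].max())
A=np.c_[x[m],P[m][:,2]]; A=A-A.mean(0); v=np.linalg.svd(A,full_matrices=False)[2]; print(v[0], 'angle',np.arctan2(abs(v[0][1]),abs(v[0][0])))
E
```

```text
tcp [ 0.5761 -0.0036  0.0172] yawx -128.53 lin [ 0.0001  0.0021 -0.0003] turn 0.2 F [-7.  -2.  20.6] t 6.3 grip 0.008
lid pts 720 x 0.043523339587685804 0.10487954253155474 z 0.4504973071521988
[ 0.29065545 -0.95682779] angle 1.2758845403798467
```

The plate is on its stop and the lid measures about 1.27 rad. Holding for 4 s.

{"api": "step_arm", "payload": {
  "rows": [
    {"gripper":-1,"linear":[0,0,0],"turn":0},
    {"gripper":-1,"linear":[0,0,0],"turn":0},
    {"gripper":-1,"linear":[0,0,0],"turn":0},
    {"gripper":-1,"linear":[0,0,0],"turn":0},
    {"gripper":-1,"linear":[0,0,0],"turn":0},
    {"gripper":-1,"linear":[0,0,0],"turn":0},
    {"gripper":-1,"linear":[0,0,0],"turn":0},
    {"gripper":-1,"linear":[0,0,0],"turn":0},
    {"gripper":-1,"linear":[0,0,0],"turn":0},
    {"gripper":-1,"linear":[0,0,0],"turn":0}
  ]
}}

```text
time: 7.35
tcp_pos: [0.5761, -0.0036, 0.0172]
orientation: [-0.434, 0.901, -0.0, 0.001]
ft_force: [-7.3, -2.8, 21.5]
gripper_width: 0.006
```

{"api": "step_arm", "payload": {
  "rows": [
    {"gripper":-1,"linear":[0,0,0],"turn":0},
    {"gripper":-1,"linear":[0,0,0],"turn":0},
    {"gripper":-1,"linear":[0,0,0],"turn":0},
    {"gripper":-1,"linear":[0,0,0],"turn":0},
    {"gripper":-1,"linear":[0,0,0],"turn":0},
    {"gripper":-1,"linear":[0,0,0],"turn":0},
    {"gripper":-1,"linear":[0,0,0],"turn":0},
    {"gripper":-1,"linear":[0,0,0],"turn":0},
    {"gripper":-1,"linear":[0,0,0],"turn":0},
    {"gripper":-1,"linear":[0,0,0],"turn":0}
  ]
}}

```text
time: 8.35
tcp_pos: [0.5761, -0.0036, 0.0172]
orientation: [-0.434, 0.901, -0.0, 0.001]
ft_force: [-6.9, -2.9, 20.3]
gripper_width: 0.007
```

{"api": "step_arm", "payload": {
  "rows": [
    {"gripper":-1,"linear":[0,0,0],"turn":0},
    {"gripper":-1,"linear":[0,0,0],"turn":0},
    {"gripper":-1,"linear":[0,0,0],"turn":0},
    {"gripper":-1,"linear":[0,0,0],"turn":0},
    {"gripper":-1,"linear":[0,0,0],"turn":0},
    {"gripper":-1,"linear":[0,0,0],"turn":0},
    {"gripper":-1,"linear":[0,0,0],"turn":0},
    {"gripper":-1,"linear":[0,0,0],"turn":0},
    {"gripper":-1,"linear":[0,0,0],"turn":0},
    {"gripper":-1,"linear":[0,0,0],"turn":0}
  ]
}}

```text
time: 9.35
tcp_pos: [0.5762, -0.0036, 0.0173]
orientation: [-0.434, 0.901, -0.001, 0.001]
ft_force: [-6.6, -2.7, 21.3]
gripper_width: 0.005
```

{"api": "step_arm", "payload": {
  "rows": [
    {"gripper":-1,"linear":[0,0,0],"turn":0},
    {"gripper":-1,"linear":[0,0,0],"turn":0},
    {"gripper":-1,"linear":[0,0,0],"turn":0},
    {"gripper":-1,"linear":[0,0,0],"turn":0},
    {"gripper":-1,"linear":[0,0,0],"turn":0},
    {"gripper":-1,"linear":[0,0,0],"turn":0},
    {"gripper":-1,"linear":[0,0,0],"turn":0},
    {"gripper":-1,"linear":[0,0,0],"turn":0},
    {"gripper":-1,"linear":[0,0,0],"turn":0},
    {"gripper":-1,"linear":[0,0,0],"turn":0}
  ]
}}

```text
time: 10.35
tcp_pos: [0.5761, -0.0036, 0.0172]
orientation: [-0.434, 0.901, -0.001, 0.001]
ft_force: [-6.1, -2.5, 20.0]
gripper_width: 0.005
```

{"api": "step_arm", "payload": {
  "rows": [
    {"gripper":-1,"linear":[0,0,-0.001],"turn":0},
    {"gripper":-1,"linear":[0,0,-0.002],"turn":0},
    {"gripper":-1,"linear":[0,0,-0.003],"turn":0},
    {"gripper":-1,"linear":[0,0,-0.004],"turn":0},
    {"gripper":-1,"linear":[0,0,-0.005],"turn":0},
    {"gripper":-1,"linear":[0,0,-0.006],"turn":0},
    {"gripper":-1,"linear":[0,0,-0.007],"turn":0},
    {"gripper":-1,"linear":[0,0,-0.008],"turn":0},
    {"gripper":-1,"linear":[0,0,-0.009],"turn":0},
    {"gripper":-1,"linear":[0,0,-0.01],"turn":0}
  ]
}}

```text
time: 11.35
tcp_pos: [0.5762, -0.0033, 0.0248]
orientation: [-0.434, 0.901, 0.0, 0.0]
ft_force: [-0.4, 1.2, 4.8]
gripper_width: 0.004
```

{"api": "step_arm", "payload": {
  "rows": [
    {"gripper":-1,"linear":[0,0,-0.001],"turn":0},
    {"gripper":-1,"linear":[0,0,-0.002],"turn":0},
    {"gripper":-1,"linear":[0,0,-0.003],"turn":0},
    {"gripper":-1,"linear":[0,0,-0.004],"turn":0},
    {"gripper":-1,"linear":[0,0,-0.005],"turn":0},
    {"gripper":-1,"linear":[0,0,-0.006],"turn":0},
    {"gripper":-1,"linear":[0,0,-0.007],"turn":0},
    {"gripper":-1,"linear":[0,0,-0.008],"turn":0},
    {"gripper":-1,"linear":[0,0,-0.009],"turn":0},
    {"gripper":-1,"linear":[0,0,-0.01],"turn":0}
  ]
}}

```text
time: 12.35
tcp_pos: [0.5765, -0.0028, 0.0353]
orientation: [-0.434, 0.901, 0.0, 0.001]
ft_force: [-0.9, 2.1, 7.4]
gripper_width: 0.005
```

{"api": "step_arm", "payload": {
  "rows": [
    {"gripper":-1,"linear":[0,0,-0.001],"turn":0},
    {"gripper":-1,"linear":[0,0,-0.002],"turn":0},
    {"gripper":-1,"linear":[0,0,-0.003],"turn":0},
    {"gripper":-1,"linear":[0,0,-0.004],"turn":0},
    {"gripper":-1,"linear":[0,0,-0.005],"turn":0},
    {"gripper":-1,"linear":[0,0,-0.006],"turn":0},
    {"gripper":-1,"linear":[0,0,-0.007],"turn":0},
    {"gripper":-1,"linear":[0,0,-0.008],"turn":0},
    {"gripper":-1,"linear":[0,0,-0.009],"turn":0},
    {"gripper":-1,"linear":[0,0,-0.01],"turn":0}
  ]
}}

```text
time: 13.35
tcp_pos: [0.5752, -0.0037, 0.0439]
orientation: [-0.434, 0.901, 0.0, -0.001]
ft_force: [0.1, 0.0, -0.1]
gripper_width: 0.003
```

{"api": "step_arm", "payload": {
  "rows": [
    {"gripper":-1,"linear":[0,0,-0.001],"turn":0},
    {"gripper":-1,"linear":[0,0,-0.002],"turn":0},
    {"gripper":-1,"linear":[0,0,-0.003],"turn":0},
    {"gripper":-1,"linear":[0,0,-0.004],"turn":0},
    {"gripper":-1,"linear":[0,0,-0.005],"turn":0},
    {"gripper":-1,"linear":[0,0,-0.006],"turn":0},
    {"gripper":-1,"linear":[0,0,-0.007],"turn":0},
    {"gripper":-1,"linear":[0,0,-0.008],"turn":0},
    {"gripper":-1,"linear":[0,0,-0.009],"turn":0},
    {"gripper":-1,"linear":[0,0,-0.01],"turn":0}
  ]
}}

```text
time: 14.35
tcp_pos: [0.5758, -0.0035, 0.0546]
orientation: [-0.434, 0.901, 0.0, 0.0]
ft_force: [0.6, 0.0, 0.8]
gripper_width: 0.003
```

The force has dropped to zero and the fingertips are off the plate. I'll lift clear and check the scene.

{"api": "step_arm", "payload": {
  "rows": [
    {"gripper":-1,"linear":[0,0,-0.02],"turn":0},
    {"gripper":-1,"linear":[0,0,-0.05],"turn":0},
    {"gripper":-1,"linear":[0,0,-0.08],"turn":0},
    {"gripper":-1,"linear":[0,0,-0.12],"turn":0},
    {"gripper":-1,"linear":[0,0,-0.16],"turn":0},
    {"gripper":-1,"linear":[0,0,-0.2],"turn":0},
    {"gripper":-1,"linear":[0,0,-0.23],"turn":0},
    {"gripper":-1,"linear":[0,0,-0.245],"turn":0},
    {"gripper":-1,"linear":[0,0,-0.245],"turn":0},
    {"gripper":-1,"linear":[0,0,-0.245],"turn":0}
  ]
}}

```text
time: 15.35
tcp_pos: [0.5755, -0.0035, 0.2989]
orientation: [-0.434, 0.901, 0.0, -0.0]
ft_force: [-0.5, -0.7, -0.2]
gripper_width: 0.003
```

```bash
python3 - <<'E'
from go import *
delta([.5744,-.0024,.3],-128.7)
d=grab('wrist'); P=pts(d); I=d['img']
m=(P[...,2]>.025)&(P[...,2]<.055)&(I.max(-1)<80)&(np.hypot(P[...,0]-.58,P[...,1]-.004)<.045)
q=P[m]; print('plate',np.median(q,0).round(4),np.median(np.load('wP.npy')[160:190,302:343].reshape(-1,3),0).round(4))
d=grab('scene','s5.png'); P=pts(d); P0=np.load('sceneP.npy'); I0=np.load('sceneI.npy')
for n,(u0,u1,v0,v1,zl,zh) in dict(lid=(335,405,160,200,.236,.29),cup=(312,345,243,280,.03,.12),chunk=(298,330,202,224,.02,.08),scoop=(190,232,240,300,.02,.1),pail=(350,402,155,175,.12,.2)).items():
    r=[]
    for X in(P0,P):
        p=X[v0:v1,u0:u1].reshape(-1,3); p=p[(p[:,2]>zl)&(p[:,2]<zh)]; r.append(np.append(p.mean(0),len(p)).round(4))
    print(n,*r)
i=cv2.imread('pics/s5.png')[60:300,240:460]; cv2.imwrite('pics/s5c.png',cv2.resize(i,None,fx=2.5,fy=2.5))
E
```

```text
tcp [ 0.5755 -0.0035  0.2989] yawx -128.55 lin [-0.0002  0.0015 -0.0011] turn 0.1 F [-0.5 -0.7 -0.2] t 15.35 grip 0.003
plate [0.5788 0.0044 0.0416] [nan nan nan]
lid [6.875e-01 1.135e-01 2.574e-01 1.680e+03] [6.878e-01 1.137e-01 2.574e-01 1.679e+03]
cup [ 6.996e-01 -8.180e-02  6.090e-02  6.370e+02] [ 7.00e-01 -8.24e-02  6.09e-02  6.40e+02]
chunk [4.566e-01 8.760e-02 3.950e-02 3.380e+02] [4.568e-01 8.760e-02 3.990e-02 3.360e+02]
scoop [ 4.674e-01 -3.679e-01  3.990e-02  4.610e+02] [ 4.667e-01 -3.679e-01  4.050e-02  4.520e+02]
pail [5.100e-01 3.986e-01 1.500e-01 3.240e+02] [5.095e-01 3.993e-01 1.495e-01 3.240e+02]
```

View pics/s5c.png

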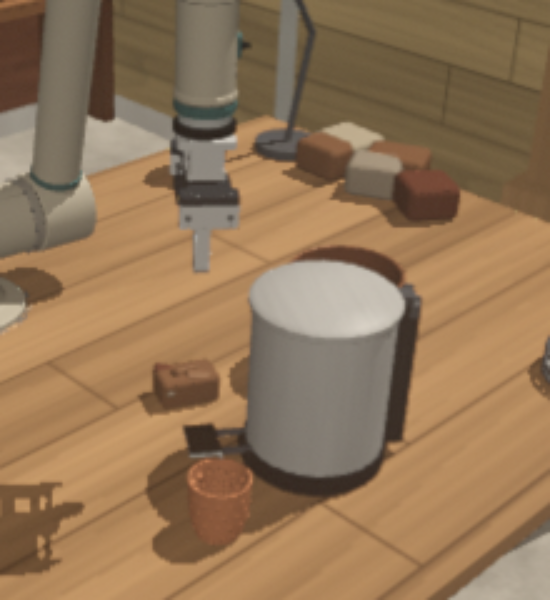

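The lid is shut, the plate is back up at 41.6 mm, nothing has moved by more than about 1 mm, and the arm is clear.

```bash
python3 -c "
from bench import arm
print(arm.job_done())"
```

```text
the job is handed in; nothing more can be done
None
```

The job is done and handed in: I pressed the pedal down to its stop with the closed fingertips, and the lid swung to about 1.27 rad by depth-image measurement. I held it open for over 4 s at about 20 N. Then I eased the plate up at 10 mm/s, roughly 0.5 rad/s at the lid, until the contact force fell to zero, and lifted the arm clear.

**Last checks:** The lid is shut, with the same surface height as at the start. The plate is back at 41.6 mm, its starting height. The bin, pail, cup, stone and scoop are all within about 1 mm of where they stood. The arm is touching nothing, at about 15 s on the clock.

**Not measured:** I had no direct reading of the lid's speed; the soft closing is inferred from the even lift and the contact force staying on until the plate was nearly up.

**Problems on the way:** One move call was refused because I left out the turn value; nothing moved. Joint 6 also came close to its range limit, so I turned the wrist back 5° before going down to the pedal.

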